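# Swap two jars on the four-way slide plate

## Robot

A 7-joint arm with a two-finger parallel gripper is mounted at the origin on the work surface. World frame = base frame: x ahead of the robot, y to its left, z up, the work surface at z = 0. Lengths are in m, angles in rad, forces in N, time in s.
With the tool pointing down it reaches from about 0.4 to 0.85 m from the base axis. Payload 10.4 kg.
Tool frame: the origin (TCP) lies midway between the tips of the shut fingers; the grasp point (between the pads) lies 19 mm behind it (manip.grip_depth is the distance from the TCP to the grasp point, in m); z points along the fingers, x is the direction in which the jaws open and shut, and the axes are right-handed (so a half turn about z gives the same grasp; the last joint's range is limited). The gripper opens to 87 mm and grips with 3 to 60 N. Pads are 19 mm wide; open, the fingers measure 117 mm over their backs; the gripper's body (75 mm by 190 mm) begins 51 mm behind the grasp point.
Start: joints at [-1.265, 0.332, -0.065, 1.46, 0.022, 1.35, -0.088], TCP at [0.202, 0.592, 0.223] pointing down, gripper open.
Joint ranges: [-2.6, 2.6], [-0.5, 2.12], [-1.47, 1.34], [0.16, 2.42], [-1.27, 4.41], [0.06, 2.06], [-2.6, 2.6]. Speed limits (rad/s): [2.22, 2.22, 2.79, 2.79, 3.14, 3.14, 3.14].

## Interface

Orientations are given as a unit quaternion [w, x, y, z].
In Python, from workcell import manip, vision gives the robot as it stands.
- The arm moves only by the tool move_arm, never from a script. Its argument "plan" is a list of rows, each a list of 7 numbers: the shift along the tool's x, y, z in cm, then the turn, a rotation vector about the tool's x, y, z in degrees, then the opening, from 0 (shut) to 1 (fully open). A call has 1 to 20 rows; each row shifts and turns the commanded pose from where the row before left it, along the tool's axes as they then stand; what a row does not reach is not made up. A row lasts 1/10 s, in which the tool goes at most 50 mm and 8.59 degrees, less where a joint would pass 70% of its speed; a pose out of reach is approached as far as the arm can. A call with a gripper value outside its range is refused whole. The fingers move at their own pace and stop on an object; "grip_force" is the grip in N (left out, the last holds). Time passes only in rows, so rows that do not move let the fingers close. It gives the time, the measured TCP pose, the force and the opening at its end, in the units of the state.
- manip.read_state(): the state, without advancing time (a new reading comes with each control period).
- vision.read_camera(name): name is "scene" or "side" or "wrist"; returns a dict with "frame" (480x640x3 uint8, red, green, blue), "camera_matrix" (3x3 intrinsics, pixels), "eye" and "orientation" of the camera in the world; the wrist camera has in their place "mount" (4x4, takes a point from camera to tool coordinates, whose origin is the TCP and whose axes are the tool frame's). Camera axes: x right, y up, looking along -z (the intrinsics and any distortion apply to the point x, -y, -z); pixel columns grow to the right and rows downward; lengths in m; the calibration is good to about 2 mm. A picture is of the moment at which its call begins: read the wrist's pose just before it. There is no depth.
- manip.hand_in(): hands the job in, once; it reports no verdict.
The state is a dict: "time_s": time; "q": joint angles; "joint_velocities": joint speeds; "joint_efforts": joint torques, N m; "eef_pos": TCP position; "tool_rot": TCP orientation; "ft_force": force on the tool from outside, world axes, zero at the start; "wrist_torque": the same for the moment, N m; "width": opening from 0.0 (shut) to 1.0 (fully open).
Only numpy, scipy, OpenCV 4.12 (cv2) and the standard library are available. Lean on these libraries where they do the work, as an engineer would, in place of code of your own. Each camera call takes 0.05 s, during which the arm holds its last target. There are 200 camera calls.

## Task

On the cross-shaped slide plate, swap the round jar and the square jar, so that each ends up squarely in the pocket where the other one started. Their lids are only laid on, so slide the jars along the channels: do not lift them off the plate or tip them. Leave the small flacon in its pocket and the bottle and tin beside the plate where they are.

Things in the scene. Friction and masses are not known exactly. Their poses are not given: they have to be found in the camera images.
- plate: fixed grey cross-shaped plate, 6 mm thick. Origin: centre at bench level; x, y along its channels, z up. Four pockets centred 130 mm out along +x, -x, +y, -y. Channels 110 mm wide between 8 mm rod rails (tops 20 mm above bench) that also close each pocket's end 184 mm out; crossing open, its corners cut 25 mm at 45 degrees. Pockets hold the two jars and the flacon, one is empty
- round_jar: round white jar with grey lid, 92 mm diameter, 62 mm high in all (lid 89 mm diameter above 44 mm), about 0.4 kg, standing on the plate: too wide to grasp. Origin at the centre of its underside, z up
- square_jar: square white jar with grey lid, 88 mm across the flats, corners rounded with 24 mm radius (105 mm across corners), 62 mm high in all (lid 85 mm wide above 44 mm), about 0.4 kg, standing on the plate: too wide to grasp. Origin at the centre of its underside, x and y axes square to its flats, z up. It can turn in any direction inside the channels
- round_mark: flush black round inlay, 103 mm diameter, in the floor of the pocket where the square jar starts and the round jar must finish; origin at its centre on the plate's top, 6 mm above the bench
- square_mark: flush black square inlay, 101 mm wide, in the floor of the pocket where the round jar starts and the square jar must finish; origin at its centre on the plate's top, 6 mm above the bench
- drain: flush round drain, 44 mm diameter, in the floor of the empty pocket; origin at its centre on the plate's top
- flacon: small square green glass flacon, 44 mm wide, 76 mm high with its black cap, loose, standing in the fourth pocket; origin at the centre of its underside. To be left alone
- lotion_bottle: amber bottle, 56 mm diameter, 150 mm high, loose, standing on the bench in one of the two inner corners between the plate's arms that lie to the left and right; origin at the centre of its underside. To be left alone
- tin: bare metal tin, 64 mm diameter, 110 mm high, loose, standing on the bench in the other of these two corners; origin at the centre of its underside. To be left alone
Mind the look-alikes: they are no part of the job. Leave any green, turquoise or yellow look-alike of the round_jar alone.

How it is judged:
By the outcome, as a careful person would: the job done as asked, in the order asked, and still so for the second after the job is handed in, with the robot touching nothing.
It also fails if it takes over 58 s, if anything falls off the work surface, if the arm or the gripper's body presses on something with over 40 N, if the wrist force passes 120 N, or if a joint passes its speed limit or range.

## Working session

There is one attempt and no reset: what is moved stays moved. The work goes in short steps, Python scripts to look and compute and a tool call to move; the robot and the scene stay as the last step left them, time stands still between calls to the robot, and variables do not carry over. Pictures are saved under pics/ and viewed, about 8 in all and at most 12, crops included, and the job is handed in when it is done.

Besides the shell and the picture viewer there is one more tool, called after ">>>" by a JSON object that holds its "method" and its "body". move_arm: Moves the arm, as the interface text tells. Its arguments: {"type":"object","properties":{"plan":{"type":"array","items":{"type":"array","items":{"type":"number"}}},"grip_force":{"type":"number"}},"required":["plan"]}

```bash
mkdir -p pics; cat > h.py <<'E'
import numpy as np, cv2
from workcell import manip, vision
from scipy.spatial.transform import Rotation as R
def rot(q): q=np.array(q,float); return R.from_quat([q[1],q[2],q[3],q[0]]).as_matrix() if q.size==4 else q
def cam(n):
    s=manip.read_state(); c=vision.read_camera(n)
    if n=='wrist':
        T=np.eye(4);T[:3,:3]=rot(s['tool_rot']);T[:3,3]=s['eef_pos'];M=T@np.array(c['mount']);c['E']=M[:3,3];c['Rm']=M[:3,:3]
    else: c['E']=np.array(c['eye']);c['Rm']=rot(np.array(c['orientation']))
    c['K']=np.array(c['camera_matrix']);return c
def ray(c,uv,z):
    uv=np.atleast_2d(uv).astype(float); d=np.c_[uv,np.ones(len(uv))]@np.linalg.inv(c['K']).T; d[:,1:]*=-1
    d=d@c['Rm'].T; return c['E']+d*((z-c['E'][2])/d[:,2])[:,None]
def proj(c,P):
    p=(np.atleast_2d(P)-c['E'])@c['Rm'];p[:,1:]*=-1;p=p@c['K'].T;return p[:,:2]/p[:,2:]
def save(c,n): cv2.imwrite('pics/'+n+'.png',c['frame'][:,:,::-1])
E
python3 - <<'E'
from h import *
for n in('scene','side'):
    c=cam(n);save(c,n+'0');print(n,c['E'],c['Rm'].round(3).tolist(),c['K'].tolist(),[k for k in c])
print(manip.read_state())
E
```

```text
scene [0.76190131 0.40252112 0.68352718] [[-0.773, -0.519, 0.364], [0.634, -0.628, 0.451], [-0.006, 0.58, 0.815]] [[546.7055429349962, 0.0, 301.9086892632141], [0.0, 546.7055429349962, 243.0694433253414], [0.0, 0.0, 1.0]] ['frame', 'camera_matrix', 'eye', 'orientation', 'E', 'Rm', 'K']
side [ 0.09812014 -0.38550336  0.75810543] [[0.764, 0.511, -0.395], [-0.645, 0.586, -0.49], [-0.019, 0.629, 0.777]] [[540.425588966579, 0.0, 312.5565931811529], [0.0, 540.425588966579, 239.62382806610202], [0.0, 0.0, 1.0]] ['frame', 'camera_matrix', 'eye', 'orientation', 'E', 'Rm', 'K']
{'time_s': 0.1, 'q': array([-1.26455335,  0.33279417, -0.06471746,  1.46080866,  0.02160381,
        1.3498886 , -0.08849363]), 'joint_velocities': array([-4.14584855e-06,  2.54864150e-04, -3.14091406e-03, -1.77441171e-03,
       -1.64936454e-03, -1.02598664e-04, -1.24890676e-03]), 'joint_efforts': array([ 2.21114868e-03, -6.24528766e+01,  2.50955368e-02, -3.90714920e+01,
       -6.14546123e-02,  3.65517160e-02,  3.69534973e-05]), 'eef_pos': array([0.20173205, 0.59120897, 0.22186583]), 'tool_rot': array([ 3.70217115e-04,  8.13298250e-01,  5.81846711e-01, -4.74159443e-04]), 'ft_force': array([ 0.17801528, -0.08551596, -0.15896724]), 'wrist_torque': array([0.00395823, 0.00946145, 0.01500356]), 'width': 1.0020612885154183}
```

View pics/scene0.png

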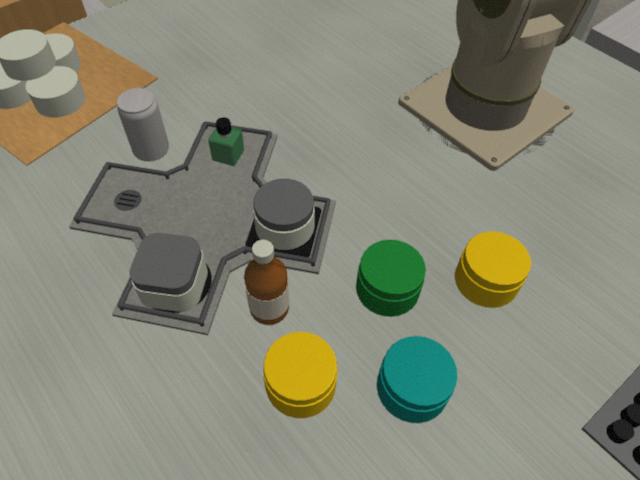

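View pics/side0.png

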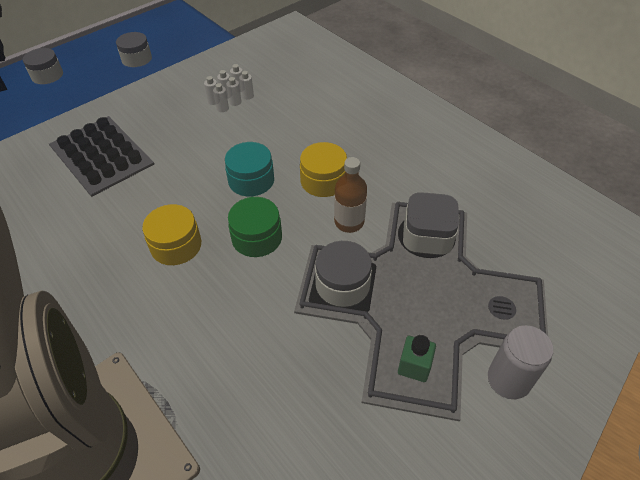

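The round jar is at scene (285,215) and side (343,272), the square jar at scene (170,270) and side (432,222). The drain is at scene (127,200), opposite the round jar, and the flacon is opposite the square jar. The bottle stands in the corner between the two jars, and the tin between the flacon and the drain. Next I'll take enlarged crops to read the rail corners accurately.

```bash
python3 - <<'E'
from h import *
for n,(x,y,w,h) in dict(scene=(65,85,285,245),side=(290,150,270,275)).items():
    f=cv2.imread(f'pics/{n}0.png')[y:y+h,x:x+w]; s=800/w if n=='scene' else 600/h
    s=min(800/w,600/h); s=2.4 if n=='scene' else 2.1
    f=cv2.resize(f,None,fx=s,fy=s,interpolation=cv2.INTER_CUBIC); f=cv2.convertScaleAbs(f,alpha=1.6)
    for i in range(0,w,50): cv2.putText(f,str(x+i),(int(i*s),10),0,.35,(0,0,255)); cv2.line(f,(int(i*s),0),(int(i*s),2000),(0,0,255),1)
    for i in range(0,h,50): cv2.putText(f,str(y+i),(0,int(i*s)+10),0,.35,(0,0,255)); cv2.line(f,(0,int(i*s)),(2000,int(i*s)),(0,0,255),1)
    cv2.imwrite(f'pics/{n}1.png',f)
    c=dict(cam(n)); print(n, ray(c,[(285,200),(168,256),(127,200),(127,200)] if n=='scene' else [(343,258),(432,211),(502,307),(502,307)],.068)[:2].round(4).tolist(), ray(c,[(127,200)] if n=='scene' else [(502,307)],.006).round(4).tolist())
    for nm,p in dict(bottletop=((263,250),(352,163)),tintop=((138,98),(527,345))).items():
        print(nm,ray(c,[p[0] if n=='scene' else p[1]],.15 if nm[0]=='b' else .11).round(4))
E
```

```text
scene [[0.4566, -0.0138, 0.068], [0.6408, -0.0377, 0.068]] [[0.6224, -0.2186, 0.006]]
bottletop [[0.5653 0.0855 0.15  ]]
tintop [[ 0.5266 -0.3003  0.11  ]]
side [[0.4612, -0.0108, 0.068], [0.6433, -0.036, 0.068]] [[0.6207, -0.2188, 0.006]]
bottletop [[0.5597 0.0789 0.15  ]]
tintop [[ 0.5257 -0.2998  0.11  ]]
```

View pics/scene1.png

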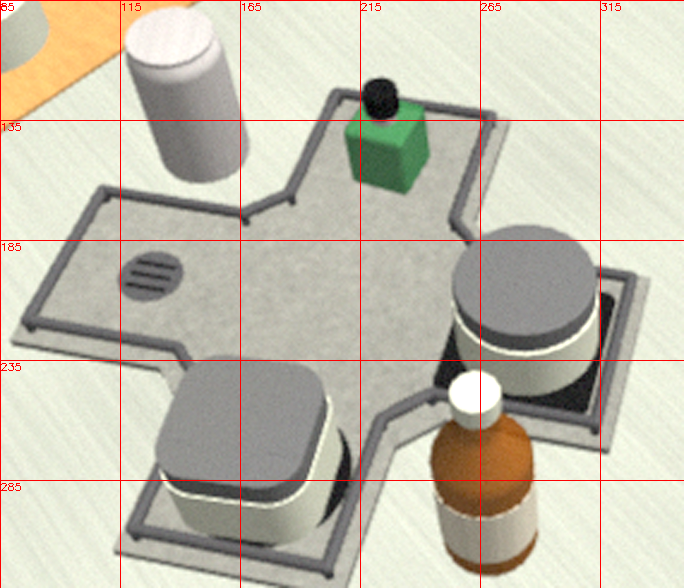

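View pics/side1.png

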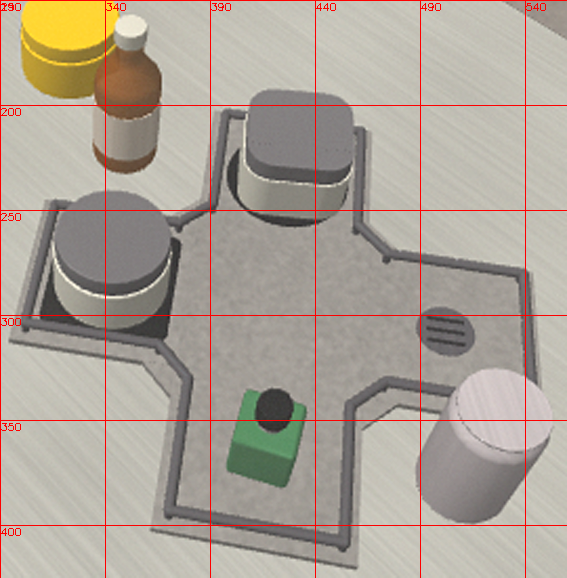

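```bash
cat > fit.py <<'E'
from h import *
from scipy.optimize import least_squares
pts=dict(scene=[((107.9,164.2),1,-1,0),((77.5,219.2),1,1,0),((205.4,124.2),1,-1,1),((269.2,133.3),-1,-1,1),((327.9,199.6),-1,-1,0),((313.8,262.5),-1,1,0),((121.3,305.8),1,1,1),((202.5,322.5),-1,1,1)],
side=[((313.8,247.6),-1,1,0),((302.9,303.3),-1,-1,0),((397.1,203.8),-1,1,1),((462.4,211.9),1,1,1),((538.6,280),1,-1*-1,0),((371.9,393.8),-1,-1,1),((454.3,408.6),1,-1,1)])
W=[];I=[]
for n in pts:
    c=cam(n)
    for p,sx,sy,ax in pts[n]: W.append(ray(c,[p],.019)[0,:2]);I.append((sx,sy,ax))
W=np.array(W)
def mod(v):
    e,w=v[3],v[4]; M=np.array([(sx*(w if ax else e),sy*(e if ax else w)) for sx,sy,ax in I]); C,S=np.cos(v[2]),np.sin(v[2])
    return M@np.array([[C,S],[-S,C]])+v[:2]
r=least_squares(lambda v:(mod(v)-W).ravel(),[.54,-.115,-.9,.186,.058],loss='soft_l1',f_scale=.003)
print(r.x.round(4),np.degrees(r.x[2])); print(((mod(r.x)-W)*1000).round(1).tolist())
np.save('plate.npy',r.x[:3])
E
cat >> h.py <<'E'
import os
if os.path.exists('plate.npy'):
    P=np.load('plate.npy');A=np.array([[np.cos(P[2]),-np.sin(P[2])],[np.sin(P[2]),np.cos(P[2])]])
    def topl(w): return (np.atleast_2d(w)[:,:2]-P[:2])@A*1000
    def tow(p): return np.atleast_2d(p)/1000@A.T+P[:2]
E
python3 fit.py
python3 - <<'E'
from h import *
for n in('scene','side'):
    c=cam(n)
    a=[(285,200),(168,256)] if n=='scene' else [(343,258),(432,211)]
    print(n,'lids',topl(ray(c,a,.068)).round(1).tolist(),'drain',topl(ray(c,[(127.7,199.8)] if n=='scene' else [(502.5,307.5)],.006)).round(1), 'bottle',topl(ray(c,[(263,248)] if n=='scene' else [(352,163)],.15)).round(1),'tin',topl(ray(c,[(136,100)] if n=='scene' else [(529,344)],.11)).round(1))
    p=ray(c,[(227,150)] if n=='scene' else [(418,360)],.03); print('flac',topl(p))
    f=c['frame'].astype(int); x,y=a[0]; print('lidcol',f[int(y),int(x)],f[int(a[1][1]),int(a[1][0])],'floor',f[200,210] if n=='scene' else f[280,420])
s=manip.read_state(); print(topl(s['eef_pos']),rot(s['tool_rot']).round(2).tolist())
E
```

```text
[ 0.5401 -0.1152 -0.8979  0.1867  0.0583] -51.44782021230271
[[-0.7, -1.3], [-1.0, -3.6], [-2.2, -3.8], [-2.1, -2.9], [-1.5, -1.1], [-4.1, -5.3], [-2.1, -2.2], [-2.4, -4.0], [5.4, 1.3], [1.0, 4.0], [2.7, 3.6], [0.6, 4.5], [3.1, 3.7], [2.7, 5.0], [3.3, 4.2]]
scene lids [[-131.3, -2.1], [2.2, 127.0]] drain [[131.3  -0.7]] bottle [[-140.5  142. ]] tin [[ 137.7 -120.7]]
flac [[  -3.36579323 -118.87996063]]
lidcol [93 92 91] [94 93 91] floor [116 115 107]
side lids [[-130.8, 3.4], [2.4, 130.1]] drain [[132.1  -2.3]] bottle [[-139.6  136.3]] tin [[ 138.  -124.3]]
flac [[   3.33949699 -132.78875778]]
lidcol [81 79 79] [81 80 79] floor [99 96 93]
[[-763.47328538  175.86635511]] [[0.32, 0.95, -0.0], [0.95, -0.32, -0.0], [-0.0, -0.0, -1.0]]
```

The plate fit is good: centre (0.540, -0.115), yaw -51.4°, with D at +x, R at -x, S at +y and F at -y. I'll use the open fingers as a fork, above the rails and below the lid. The order is square S→C→D, round R→C→S, then square D→R. First I'll turn the tool.

```bash
cat >> h.py <<'E'
def go(x,y,z,yaw=None):
    """print tool-frame cm shift to plate (x,y) mm, z m, and tool-z turn (deg) to plate yaw"""
    s=manip.read_state();T=rot(s['tool_rot']);w=np.r_[tow([x,y])[0],z]
    rv=None
    if yaw is not None:
        a=np.radians(yaw)+P[2]; D=np.array([[np.cos(a),np.sin(a),0],[np.sin(a),-np.cos(a),0],[0,0,-1.]])
        rv=np.degrees(R.from_matrix(T.T@D).as_rotvec()).round(2)
    else: D=T
    print('t',round(s['time_s'],2),'at',topl(s['eef_pos'])[0].round(1),s['eef_pos'][2].round(4),'shift',((w-s['eef_pos'])@T*100).round(2),'turn',rv,'shift after turn',((w-s['eef_pos'])@D*100).round(2),'F',np.array(s['ft_force']).round(1),'w',round(s['width'],2))
E
python3 -c "
from h import *
go(0,200,.2,0)"
```

```text
t 0.4 at [-763.5  175.9] 0.2225 shift [-39.11  65.61   2.25] turn [1.0000e-02 0.0000e+00 1.2261e+02] shift after turn [76.35 -2.41  2.25] F [-0.3  0.4 -0.3] w 1.0
```

>>> {"method": "move_arm", "body": {"plan": [[0,0,0,0,0,8.2,0.6],[0,0,0,0,0,8.2,0.6],[0,0,0,0,0,8.2,0.6],[0,0,0,0,0,8.2,0.6],[0,0,0,0,0,8.2,0.6],[0,0,0,0,0,8.2,0.6],[0,0,0,0,0,8.2,0.6],[0,0,0,0,0,8.2,0.6],[0,0,0,0,0,8.2,0.6],[0,0,0,0,0,8.2,0.6],[0,0,0,0,0,8.2,0.6],[0,0,0,0,0,8.2,0.6],[0,0,0,0,0,8.2,0.6],[0,0,0,0,0,8.2,0.6],[0,0,0,0,0,8.2,0.6]]}}

```text
time_s: 1.9
eef_pos: [0.2017, 0.5916, 0.2226]
tool_rot: [-0.0, 0.898, -0.44, -0.0]
ft_force: [0.1, -0.5, -1.0]
width: 0.606
```

```bash
python3 -c "
from h import *
go(0,200,.2,0)
print(manip.read_state()['q'])"
```

```text
t 1.9 at [-763.6  175.9] 0.2226 shift [76.32 -3.38  2.25] turn [-0.    0.01 -0.73] shift after turn [76.36 -2.41  2.26] F [ 0.1 -0.5 -1. ] w 0.61
[-1.4911044   0.33095681  0.22536113  1.47400874 -0.07465846  1.34491584
 -2.17146665]
```

>>> {"method": "move_arm", "body": {"plan": [[2,0,0,0,0,-0.7,0.6],[4.1,-0.14,0,0,0,0,0.6],[4.4,-0.14,0,0,0,0,0.6],[4.4,-0.14,0,0,0,0,0.6],[4.4,-0.14,0,0,0,0,0.6],[4.4,-0.14,0,0,0,0,0.6],[4.4,-0.14,0,0,0,0,0.6],[4.4,-0.14,0,0,0,0,0.6],[4.4,-0.14,0,0,0,0,0.6],[4.4,-0.14,0,0,0,0,0.6],[4.4,-0.14,0,0,0,0,0.6],[4.4,-0.14,0,0,0,0,0.6],[4.4,-0.14,0,0,0,0,0.6],[4.4,-0.14,0,0,0,0,0.6],[4.4,-0.14,0,0,0,0,0.6],[4.4,-0.14,0,0,0,0,0.6],[4.4,-0.14,0,0,0,0,0.6],[4.4,-0.14,0,0,0,0,0.6],[0,0,0,0,0,0,0.6]]}}

```text
time_s: 3.8
eef_pos: [0.7016, 0.0034, 0.2213]
tool_rot: [0.002, 0.9, -0.435, 0.001]
ft_force: [-0.3, 0.2, -0.2]
width: 0.598
```

```bash
python3 -c "
from h import *
go(0,202,.03,0)
c=cam('wrist');save(c,'w0');print(manip.read_state()['q'])"
```

```text
t 3.8 at [  8.  200.2] 0.2213 shift [-0.85 -0.24 19.13] turn [ 0.19 -0.17 -0.12] shift after turn [-0.8  -0.18 19.13] F [-0.3  0.2 -0.2] w 0.6
[-0.47548151  0.56001993  0.62644208  1.25646427 -0.31788017  1.42362444
 -0.77454652]
```

View pics/w0.png

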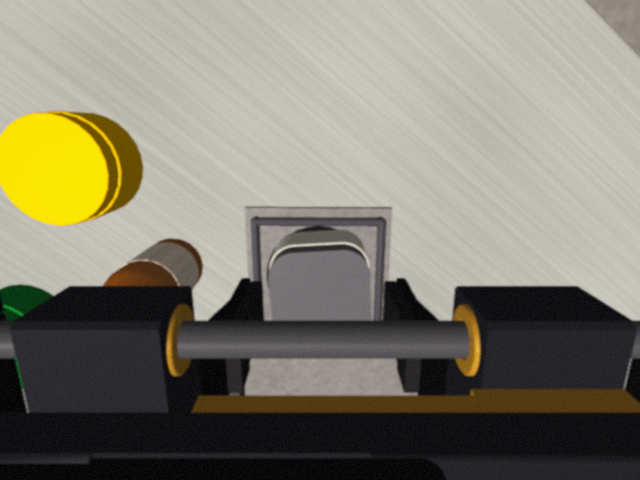

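The wrist view shows the body is long along the jaw axis. The S pocket and square jar sit centred between the fingers at (318,270). I'll lower behind the jar and push towards the centre.

>>> {"method": "move_arm", "body": {"plan": [[-0.8,0,2,0,0,0,0.6],[0,-0.2,4.1,0,0,0,0.6],[0,0,5,0,0,0,0.6],[0,0,5,0,0,0,0.6],[0,0,3,0,0,0,0.6],[0,0.8,0,0,0,0,0.6],[0,0.8,0,0,0,0,0.6],[0,1,0,0,0,0,0.6],[0,1,0,0,0,0,0.6],[0,1,0,0,0,0,0.6],[0,1,0,0,0,0,0.6],[0,1,0,0,0,0,0.6],[0,1,0,0,0,0,0.6],[0,1,0,0,0,0,0.6],[0,1,0,0,0,0,0.6],[0,1,0,0,0,0,0.6],[0,1,0,0,0,0,0.6],[0,0.8,0,0,0,0,0.6],[0,0,0,0,0,0,0.6]]}}

```text
time_s: 5.75
eef_pos: [0.5986, -0.061, 0.0312]
tool_rot: [0.001, 0.902, -0.432, -0.001]
ft_force: [0.2, -0.8, 0.1]
width: 0.604
```

```bash
python3 -c "
from h import *
go(0,54,.03,0)
a=[cam(n) for n in('scene','side')]
cv2.imwrite('pics/p1.png',np.hstack([a[0]['frame'][80:420,20:420],a[1]['frame'][100:440,240:640]])[:,:,::-1])"
```

```text
t 5.75 at [-5.9 79.5] 0.0312 shift [0.58 2.55 0.13] turn [0.09 0.05 0.22] shift after turn [0.59 2.55 0.12] F [ 0.2 -0.8  0.1] w 0.6
```

View pics/p1.png

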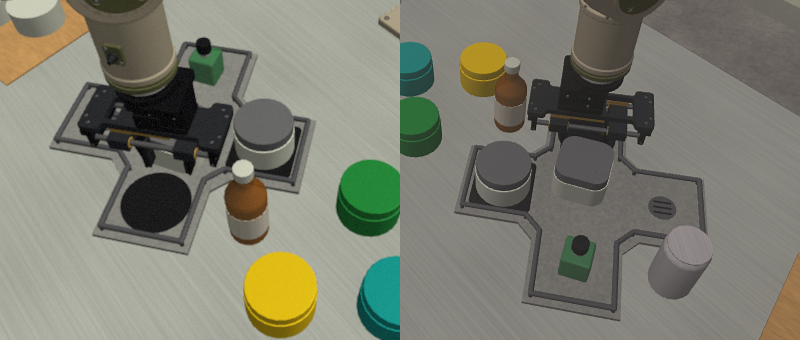

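>>> {"method": "move_arm", "body": {"plan": [[0,0.8,0,0,0,0,0.6],[0,1,0,0,0,0,0.6],[0,0.7,0,0,0,0,0.6],[0,0,0,0,0,0,0.6],[0,-1,0,0,0,0,0.6],[0,-1,-1,0,0,0,0.6],[0,0,-4,0,0,0,0.6],[0,0,-4,0,0,0,0.6],[0,0,-1,0,0,-8.5,0.6],[0,0,0,0,0,-8.5,0.6],[0,0,0,0,0,-8.5,0.6],[0,0,0,0,0,-8.5,0.6],[0,0,0,0,0,-8.5,0.6],[0,0,0,0,0,-8.5,0.6],[0,0,0,0,0,-8.5,0.6],[0,0,0,0,0,-8.5,0.6],[0,0,0,0,0,-8.5,0.6],[0,0,0,0,0,-8.5,0.6],[0,0,0,0,0,-5,0.6]]}}

```text
time_s: 7.75
eef_pos: [0.5973, -0.062, 0.1324]
tool_rot: [0.0, 0.942, 0.336, 0.0]
ft_force: [-0.0, 0.4, 0.1]
width: 0.602
```

```bash
cat >> h.py <<'E'
def lid(n,x,y,im=None):
    """lid-top centre/yaw: flood from approx plate position (mm)"""
    c=cam(n);f=cv2.GaussianBlur(c['frame'],(3,3),0);u=proj(c,np.r_[tow([x,y])[0],.068])[0]
    m=np.zeros((482,642),np.uint8);cv2.floodFill(f.copy(),m,tuple(int(round(v)) for v in u),0,(9,)*3,(9,)*3,4|cv2.FLOODFILL_MASK_ONLY|cv2.FLOODFILL_FIXED_RANGE|(255<<8))
    k=cv2.morphologyEx(m[1:-1,1:-1],cv2.MORPH_OPEN,np.ones((5,5)));cs,_=cv2.findContours(k,0,2)
    h=max(cs,key=cv2.contourArea)[:,0];q=topl(ray(c,h,.068)).astype(np.float32);r=cv2.minAreaRect(cv2.convexHull(q))
    print(n,'lid c',np.round(r[0],1),'size',np.round(r[1],1),'ang',round(r[2],1))
    return c
E
python3 -c "
from h import *
go(-64,0,.03,90)
lid('side',-130,0);lid('scene',-130,0);lid('side',0,0)
c=cam('side');save(c,'s3')"
```

```text
t 7.75 at [-6.  77.9] 0.1324 shift [-7.73 -5.9  10.23] turn [ 0.03 -0.04  0.69] shift after turn [-7.79 -5.8  10.24] F [-0.   0.4  0.1] w 0.6
side lid c [-130.    -5.3] size [87.7 82.9] ang 10.4
scene lid c [-128.7   -0.9] size [82.7 86. ] ang 51.6
side lid c [-2.5  0.6] size [82.7 84.2] ang 81.0
```

>>> {"method": "move_arm", "body": {"plan": [[-3,0,0,0,0,0.7,0.4],[-4.8,-1,0,0,0,0,0.4],[0,-3,0,0,0,0,0.4],[0,-2.2,0,0,0,0,0.4],[0,0,3,0,0,0,0.4],[0,0,4,0,0,0,0.4],[0,0,3.2,0,0,0,0.4],[0,0.6,0,0,0,0,0.4],[0,0.8,0,0,0,0,0.4],[0,1,0,0,0,0,0.4],[0,1,0,0,0,0,0.4],[0,1,0,0,0,0,0.4],[0,1,0,0,0,0,0.4],[0,1,0,0,0,0,0.4],[0,1,0,0,0,0,0.4],[0,1,0,0,0,0,0.4],[0,1,0,0,0,0,0.4],[0,0,0,0,0,0,0.4]]}}

```text
time_s: 9.75
eef_pos: [0.5557, -0.1384, 0.0296]
tool_rot: [0.001, 0.945, 0.326, 0.0]
ft_force: [0.9, -0.4, 0.4]
width: 0.403
```

```bash
python3 -c "
from h import *
go(76,0,.03,90)
lid('side',72,0);lid('scene',-130,0)
a=[cam(n) for n in('scene','side')]
cv2.imwrite('pics/p2.png',np.hstack([a[0]['frame'][80:420,20:420],a[1]['frame'][100:440,240:640]])[:,:,::-1])"
```

```text
t 9.75 at [27.9 -2.2] 0.0296 shift [ 0.26  4.81 -0.04] turn [ 0.1   0.   -0.48] shift after turn [ 0.22  4.81 -0.04] F [ 0.9 -0.4  0.4] w 0.4
side lid c [ 34.6 -17. ] size [84.7 67.6] ang 1.2
scene lid c [-128.5   -0.7] size [82.7 85.9] ang 48.9
```

View pics/p2.png

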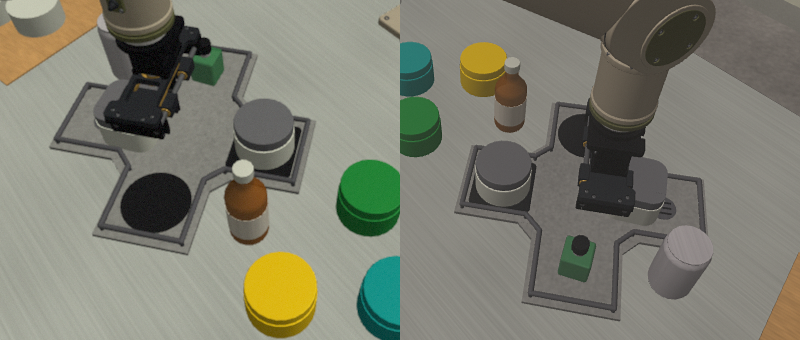

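Both views show the square jar going into D, the round jar and flacon untouched, and the lid on. I'll push on by 4.6 cm, then lift and go behind the round jar.

>>> {"method": "move_arm", "body": {"plan": [[0.1,0.7,0,0,0,0,0.4],[0.1,1,0,0,0,0,0.4],[0,1,0,0,0,0,0.4],[0,1,0,0,0,0,0.4],[0,0.7,0,0,0,0,0.4],[0,0.2,0,0,0,0,0.4],[0,-1.5,0,0,0,0,0.6],[0,-0.5,-3,0,0,0,0.6],[0,-2,-4,0,0,0,0.6],[0,-4,-1,0,0,0,0.6],[0,-4.3,0,0,0,0,0.6],[0,-4.3,0,0,0,0,0.6],[0,-4.3,0,0,0,0,0.6],[0,-4,0,0,0,0,0.6],[0,-3,0,0,0,0,0.6],[0,0,0,0,0,0,0.6]]}}

```text
time_s: 11.55
eef_pos: [0.4109, 0.0508, 0.1098]
tool_rot: [-0.0, 0.944, 0.329, 0.0]
ft_force: [0.4, 0.1, -0.3]
width: 0.6
```

```bash
python3 -c "
from h import *
go(-202,0,.03,90)
lid('side',130,0);lid('scene',130,0)"
```

```text
t 11.55 at [-210.3    2.4] 0.1098 shift [-0.25  0.83  7.98] turn [-0.04 -0.06 -0.14] shift after turn [-0.24  0.83  7.98] F [ 0.4  0.1 -0.3] w 0.6
side lid c [125.5   4.4] size [82.6 85.7] ang 85.4
scene lid c [125.3   5.9] size [83.2 82.2] ang 85.8
```

>>> {"method": "move_arm", "body": {"plan": [[-0.2,0.2,2,0,0,0,0.6],[0,0,4,0,0,0,0.6],[0,0,2,0,0,0,0.6],[0,0.8,0,0,0,0,0.6],[0,1,0,0,0,0,0.6],[0,1,0,0,0,0,0.6],[0,1,0,0,0,0,0.6],[0,1,0,0,0,0,0.6],[0,1,0,0,0,0,0.6],[0,1,0,0,0,0,0.6],[0,1,0,0,0,0,0.6],[0,1,0,0,0,0,0.6],[0,1,0,0,0,0,0.6],[0,1,0,0,0,0,0.6],[0,1,0,0,0,0,0.6],[0,1,0,0,0,0,0.6],[0,1,0,0,0,0,0.6],[0,0.9,0,0,0,0,0.6],[0,0,0,0,0,0,0.6]]}}

```text
time_s: 13.55
eef_pos: [0.5038, -0.0721, 0.0294]
tool_rot: [0.001, 0.945, 0.326, 0.0]
ft_force: [0.2, 0.1, 1.2]
width: 0.599
```

```bash
python3 -c "
from h import *
go(-47,0,.03,90)
lid('side',-11,-11);
a=[cam(n) for n in('scene','side')]
cv2.imwrite('pics/p3.png',np.hstack([a[0]['frame'][80:420,20:420],a[1]['frame'][100:440,240:640]])[:,:,::-1])"
```

```text
t 13.55 at [-56.3  -1.5] 0.0294 shift [ 0.16  0.92 -0.05] turn [ 0.09  0.01 -0.47] shift after turn [ 0.15  0.93 -0.06] F [0.2 0.1 1.2] w 0.6
side lid c [ 7.3 -2.8] size [51.9 84.6] ang 6.1
```

View pics/p3.png

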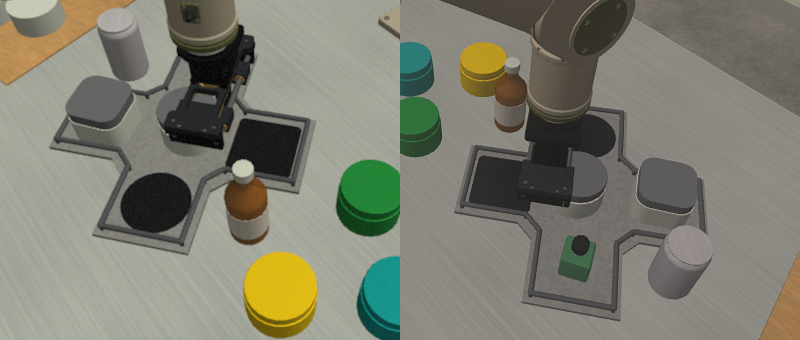

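>>> {"method": "move_arm", "body": {"plan": [[0.1,0.6,0,0,0,0,0.6],[0,0.3,0,0,0,0,0.6],[0,0,0,0,0,0,0.6],[0,-1.5,0,0,0,0,0.6],[0,-0.5,-3,0,0,0,0.6],[0,0,-4,0,0,0,0.6],[0,0,-2,0,0,8.5,0.6],[0,0,0,0,0,8.5,0.6],[0,0,0,0,0,8.5,0.6],[0,0,0,0,0,8.5,0.6],[0,0,0,0,0,8.5,0.6],[0,0,0,0,0,8.5,0.6],[0,0,0,0,0,8.5,0.6],[0,0,0,0,0,8.5,0.6],[0,0,0,0,0,8.5,0.6],[0,0,0,0,0,8.5,0.6],[0,0,0,0,0,5,0.6],[0,0,0,0,0,0,0.6]]}}

```text
time_s: 15.5
eef_pos: [0.4965, -0.0603, 0.1195]
tool_rot: [-0.0, 0.899, -0.437, -0.0]
ft_force: [-1.0, 0.6, -0.2]
width: 0.601
```

```bash
python3 -c "
from h import *
go(0,-70,.03,0)
lid('side',0,0);lid('side',130,0);lid('scene',130,0)
"
```

```text
t 15.5 at [-70.1   0.1] 0.1195 shift [7.06 6.96 8.95] turn [-0.02  0.01 -0.43] shift after turn [7.01 7.01 8.95] F [-1.   0.6 -0.2] w 0.6
side lid c [-3.6 -3.6] size [87.4 83.9] ang 10.4
side lid c [125.6   4.3] size [82.8 85.5] ang 85.3
scene lid c [125.5   5.8] size [83.2 82.1] ang 85.4
```

>>> {"method": "move_arm", "body": {"plan": [[3,3,0,0,0,-0.4,0.6],[3.9,4.2,0,0,0,0,0.6],[0,0,2,0,0,0,0.6],[0,0,4,0,0,0,0.6],[0,0,3,0,0,0,0.6],[0,0,0,0,0,0,0.6],[0,-0.8,0,0,0,0,0.6],[0,-1,0,0,0,0,0.6],[0,-1,0,0,0,0,0.6],[0,-1,0,0,0,0,0.6],[0,-1,0,0,0,0,0.6],[0,-1,0,0,0,0,0.6],[0,-1,0,0,0,0,0.6],[0,-1,0,0,0,0,0.6],[0,-1,0,0,0,0,0.6],[0,-1,0,0,0,0,0.6],[0,-1,0,0,0,0,0.6],[0,-1,0,0,0,0,0.6],[0,-0.8,0,0,0,0,0.6],[0,0,0,0,0,0,0.6]]}}

```text
time_s: 17.65
eef_pos: [0.5842, -0.0727, 0.0294]
tool_rot: [-0.0, 0.901, -0.433, 0.0]
ft_force: [-0.1, 0.5, 0.5]
width: 0.604
```

```bash
python3 -c "
from h import *
go(0,82,.03,0)
lid('scene',0,110)
a=[cam(n) for n in('scene','side')]
cv2.imwrite('pics/p4.png',np.hstack([a[0]['frame'][80:420,20:420],a[1]['frame'][100:440,240:640]])[:,:,::-1])"
```

```text
t 17.65 at [-5.7 61. ] 0.0294 shift [ 0.57 -2.1  -0.06] turn [-0.07 -0.01  0.1 ] shift after turn [ 0.57 -2.1  -0.06] F [-0.1  0.5  0.5] w 0.6
scene lid c [ -7.1 109. ] size [83.7 86.1] ang 60.6
```

View pics/p4.png

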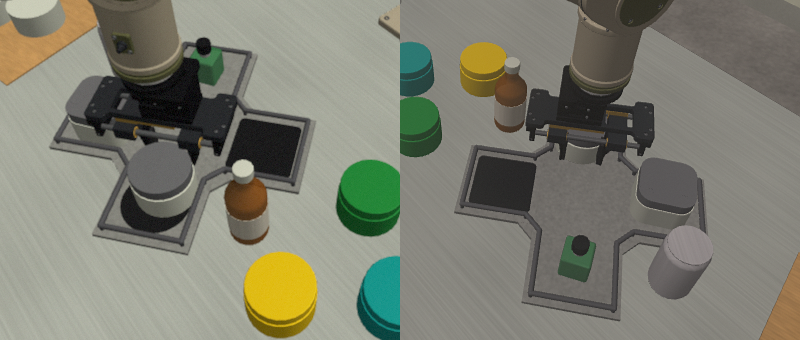

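>>> {"method": "move_arm", "body": {"plan": [[0.3,-0.6,0,0,0,0,0.6],[0.3,-0.7,0,0,0,0,0.6],[0,-0.6,0,0,0,0,0.6],[0,-0.2,0,0,0,0,0.6],[0,0,0,0,0,0,0.6],[0,1.5,0,0,0,0,0.6],[0,0.5,-3,0,0,0,0.6],[0,0,-4,0,0,0,0.6],[0,2,-2,0,0,0,0.3],[0,2,0,0,0,0,0.1],[0,0,0,0,0,0,0]]}}

```text
time_s: 18.9
eef_pos: [0.5542, -0.1062, 0.1204]
tool_rot: [-0.0, 0.9, -0.436, 0.0]
ft_force: [-0.3, -0.2, 0.5]
width: 0.411
```

```bash
python3 -c "
from h import *
go(198,6,.12,0)
lid('scene',0,130);lid('side',0,130);lid('scene',130,0);lid('side',130,0);
for n in ('scene','side'):
    c=cam(n); f=c['frame'].max(2)
    for nm,ctr,col in(('sqmark',(-130,0),40),):
        u=proj(c,np.r_[tow(ctr)[0],.006])[0]; m=np.zeros(f.shape,np.uint8);cv2.circle(m,tuple(int(v) for v in u),60,255,-1)
        k=((f<40)&(m>0)).astype(np.uint8)*255;cs,_=cv2.findContours(cv2.morphologyEx(k,cv2.MORPH_OPEN,np.ones((5,5))),0,2)
        q=topl(ray(c,max(cs,key=cv2.contourArea)[:,0],.006)).astype(np.float32);print(n,cv2.minAreaRect(q))
    
a=[cam(n) for n in('scene','side')]
cv2.imwrite('pics/p5.png',np.hstack([cv2.resize(a[0]['frame'][205:325,90:220],(400,369)),cv2.resize(a[1]['frame'][180:300,370:500],(400,369))])[:,:,::-1])"
```

```text
t 18.9 at [ 1.8 16.6] 0.1204 shift [19.63  0.99  0.05] turn [-0.06 -0.03 -0.22] shift after turn [19.62  1.06  0.04] F [-0.3 -0.2  0.5] w 0.41
scene lid c [ -1.2 127.4] size [86.6 83.6] ang 11.9Traceback (most recent call last):
  File "<string>", line 4, in <module>
    lid('scene',0,130);lid('side',0,130);lid('scene',130,0);lid('side',130,0);
                       ~~~^^^^^^^^^^^^^^
  File "h.py", line 36, in lid
    h=max(cs,key=cv2.contourArea)[:,0];q=topl(ray(c,h,.068)).astype(np.float32);r=cv2.minAreaRect(cv2.convexHull(q))
      ~~~^^^^^^^^^^^^^^^^^^^^^^^^
ValueError: max() iterable argument is empty
```

>>> {"method": "move_arm", "body": {"plan": [[3,0.2,0,0,0,0,0],[4.2,0.2,0,0,0,0,0],[4.2,0.3,0,0,0,0,0],[4.2,0.3,0,0,0,0,0],[3,0.1,0,0,0,0,0],[1.3,0,0,0,0,0,0],[0,0,0,0,0,0,0]]}}

```text
time_s: 19.7
eef_pos: [0.6718, -0.2672, 0.118]
tool_rot: [0.001, 0.901, -0.435, -0.001]
ft_force: [-1.0, -0.7, -0.3]
width: 0.004
```

```bash
python3 -c "
from h import *
go(200,5,.03,0)
lid('scene',0,130);lid('side',0,130)
for n in ('scene','side'):
    c=cam(n); f=c['frame'].max(2)
    u=proj(c,np.r_[tow((-130,0))[0],.006])[0]; m=np.zeros(f.shape,np.uint8);cv2.circle(m,tuple(int(v) for v in u),60,255,-1)
    k=((f<40)&(m>0)).astype(np.uint8)*255;cs,_=cv2.findContours(cv2.morphologyEx(k,cv2.MORPH_OPEN,np.ones((5,5))),0,2)
    q=topl(ray(c,max(cs,key=cv2.contourArea)[:,0],.006)).astype(np.float32);print(n,cv2.minAreaRect(q))
a=[cam(n) for n in('scene','side')]
cv2.imwrite('pics/p5.png',np.hstack([cv2.resize(a[0]['frame'][205:325,90:220],(400,369)),cv2.resize(a[1]['frame'][180:300,370:500],(400,369))])[:,:,::-1])"
```

```text
t 19.7 at [201.    8.3] 0.118 shift [-0.09  0.31  8.8 ] turn [ 0.09  0.03 -0.07] shift after turn [-0.1   0.33  8.8 ] F [-1.  -0.7 -0.3] w 0.0
scene lid c [ -1.2 127.4] size [86.6 83.6] ang 11.9
side lid c [ -1.7 125. ] size [85.9 84.8] ang 35.5
scene ((-128.0762939453125, -0.6324195861816406), (96.41106414794922, 99.00416564941406), 89.66487121582031)Traceback (most recent call last):
  File "<string>", line 9, in <module>
    q=topl(ray(c,max(cs,key=cv2.contourArea)[:,0],.006)).astype(np.float32);print(n,cv2.minAreaRect(q))
                 ~~~^^^^^^^^^^^^^^^^^^^^^^^^
ValueError: max() iterable argument is empty
```

>>> {"method": "move_arm", "body": {"plan": [[0,0.3,2,0,0,0,0],[0,0,4,0,0,0,0],[0,0,2.8,0,0,0,0],[0,0,0,0,0,0,0],[-0.8,0,0,0,0,0,0],[-1,0,0,0,0,0,0],[-1,0,0,0,0,0,0],[-1,0,0,0,0,0,0],[-1,0,0,0,0,0,0],[-1,0,0,0,0,0,0],[-1,0,0,0,0,0,0],[-1,0,0,0,0,0,0],[-0.6,0,0,0,0,0,0],[0,0,0,0,0,0,0]]}}

```text
time_s: 21.3
eef_pos: [0.6171, -0.201, 0.0325]
tool_rot: [-0.0, 0.901, -0.434, 0.001]
ft_force: [1.6, -1.4, 1.3]
width: 0.005
```

```bash
python3 -c "
from h import *
go(130,0,.12,90)
for n,x,y in(('side',35,0),('scene',55,20),('side',35,-20)):
  try: lid(n,x,y)
  except Exception as e: print(n,e)
a=[cam(n) for n in('scene','side')]
cv2.imwrite('pics/p5.png',np.hstack([a[0]['frame'][80:420,20:420],a[1]['frame'][100:440,240:640]])[:,:,::-1])"
```

```text
t 21.3 at [115.1   6.8] 0.0325 shift [ 1.49  0.67 -8.75] turn [-3.000e-02 -9.000e-02 -8.994e+01] shift after turn [-0.68  1.49 -8.75] F [ 1.6 -1.4  1.3] w 0.01
side lid c [38.  13.7] size [14.  27.1] ang 2.5
scene lid c [58.3  2.4] size [82.1 81.9] ang 0.9
side lid c [ 50.4 -14.1] size [64.2 97.8] ang 63.6
```

View pics/p5.png

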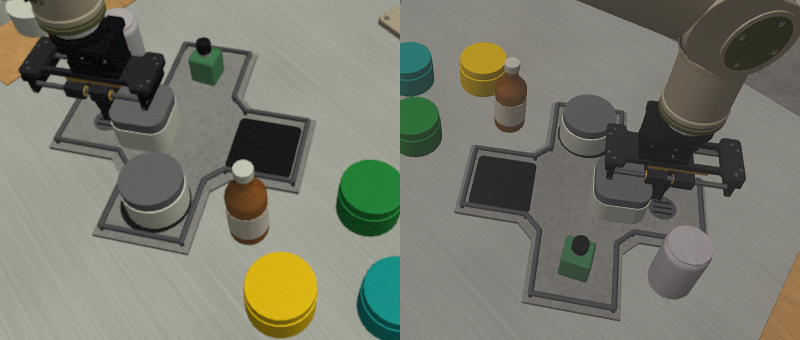

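>>> {"method": "move_arm", "body": {"plan": [[-0.8,0.2,0,0,0,0,0],[-1,0,0,0,0,0,0],[-1,0,0,0,0,0,0],[-0.7,0,0,0,0,0,0],[0,0,0,0,0,0,0],[1,0,0,0,0,0,0],[0,0,-4,0,0,0,0],[0,0,-5,0,0,0,0.4],[0,0,0,0,0,-8.5,0.4],[0,0,0,0,0,-8.5,0.4],[0,0,0,0,0,-8.5,0.4],[0,0,0,0,0,-8.5,0.4],[0,0,0,0,0,-8.5,0.4],[0,0,0,0,0,-8.5,0.4],[0,0,0,0,0,-8.5,0.4],[0,0,0,0,0,-8.5,0.4],[0,0,0,0,0,-8.5,0.4],[0,0,0,0,0,-8.5,0.4],[0,0,0,0,0,-5,0.4],[0,0,0,0,0,0,0.4]]}}

```text
time_s: 23.55
eef_pos: [0.6, -0.1844, 0.1214]
tool_rot: [-0.0, 0.944, 0.33, -0.0]
ft_force: [-0.4, 0.5, -0.7]
width: 0.398
```

```bash
python3 -c "
from h import *
go(85,3,.03,90)
for n,x,y in(('side',25,0),('scene',25,10)):
  try: lid(n,x,y)
  except Exception as e: print(n,e)
"
```

```text
t 23.55 at [91.5  3.7] 0.1214 shift [-0.07 -0.65  9.14] turn [-0.02  0.    0.03] shift after turn [-0.07 -0.65  9.14] F [-0.4  0.5 -0.7] w 0.4
side lid c [20.8 11.7] size [ 85.3 109.1] ang 0.7
scene lid c [21.6  0.6] size [84.2 82.5] ang 1.6
```

>>> {"method": "move_arm", "body": {"plan": [[0,-0.5,2,0,0,0,0.4],[0,0,4,0,0,0,0.4],[0,0,3.1,0,0,0,0.4],[0,0,0,0,0,0,0.4],[0,-0.8,0,0,0,0,0.4],[0,-1,0,0,0,0,0.4],[0,-1,0,0,0,0,0.4],[0,-1,0,0,0,0,0.4],[0,-1,0,0,0,0,0.4],[0,-1,0,0,0,0,0.4],[0,-1,0,0,0,0,0.4],[0,-1,0,0,0,0,0.4],[0,-1,0,0,0,0,0.4],[0,-1,0,0,0,0,0.4],[0,-1,0,0,0,0,0.4],[0,-1,0,0,0,0,0.4],[0,-1,0,0,0,0,0.4],[0,-0.8,0,0,0,0,0.4],[0,0,0,0,0,0,0.4]]}}

```text
time_s: 25.55
eef_pos: [0.5108, -0.0718, 0.0302]
tool_rot: [-0.001, 0.944, 0.331, -0.001]
ft_force: [0.1, 0.7, 0.4]
width: 0.398
```

```bash
python3 -c "
from h import *
go(-76,0,.03,90)
for n,x,y in(('side',-110,0),('scene',-110,0)):
  try: lid(n,x,y)
  except Exception as e: print(n,e)
"
```

```text
t 25.55 at [-52.2   4.2] 0.0302 shift [-0.41 -2.38  0.02] turn [-0.1   0.03  0.09] shift after turn [-0.42 -2.38  0.02] F [0.1 0.7 0.4] w 0.4
side lid c [-120.3   -0.2] size [82.5 62.6] ang 89.9
scene lid c [-111.     1.8] size [78.6 82.4] ang 0.1
```

>>> {"method": "move_arm", "body": {"plan": [[0,-0.6,0,0,0,0,0.4],[0,-0.8,0,0,0,0,0.4],[0,-0.6,0,0,0,0,0.4],[0,0,0,0,0,0,0.4],[0,1.5,0,0,0,0,0.4],[0,0.5,-3,0,0,0,0.4],[0,3,-5,0,0,0,0.4],[0,4,-3,0,0,0,0.4],[0,4,0,0,0,0,0.4],[0,2,0,0,0,0,0.4],[0,0,0,0,0,0,0.4]]}}

```text
time_s: 26.75
eef_pos: [0.5913, -0.1756, 0.1332]
tool_rot: [0.001, 0.945, 0.328, -0.0]
ft_force: [-0.8, -0.8, 0.7]
width: 0.4
```

```bash
python3 -c "
from h import *
go(-76,0,.03,90)
for n,x,y in(('side',-127,0),('scene',-127,0),('side',0,127),('scene',0,127)):
  try: lid(n,x,y)
  except Exception as e: print(n,e)
a=[cam(n) for n in('scene','side')]
T=[]
for c in a:
  for p in((-130,0),(0,130)):
    u=proj(c,np.r_[tow(p)[0],.03])[0].astype(int); T.append(cv2.convertScaleAbs(cv2.resize(c['frame'][u[1]-55:u[1]+55,u[0]-55:u[0]+55],(300,300),interpolation=2),alpha=2)); print(u-55)
cv2.imwrite('pics/p6.png',np.vstack([np.hstack(T[:2]),np.hstack(T[2:])])[:,:,::-1])"
```

```text
t 26.75 at [79.1  2.4] 0.1332 shift [ -0.29 -15.53  10.3 ] turn [ 0.09  0.05 -0.2 ] shift after turn [ -0.24 -15.51  10.32] F [-0.8 -0.8  0.7] w 0.4
side lid c [-128.7   -0.2] size [85.2 82.8] ang 0.4
scene lid c [-128.5    2.4] size [81.8 85. ] ang 89.2
side lid c [ -1.3 126. ] size [88.1 82.2] ang 10.3
scene lid c [ -1.3 127.4] size [86.4 83.6] ang 11.9
[229 162]
[119 218]
[287 218]
[372 170]
```

View pics/p6.png

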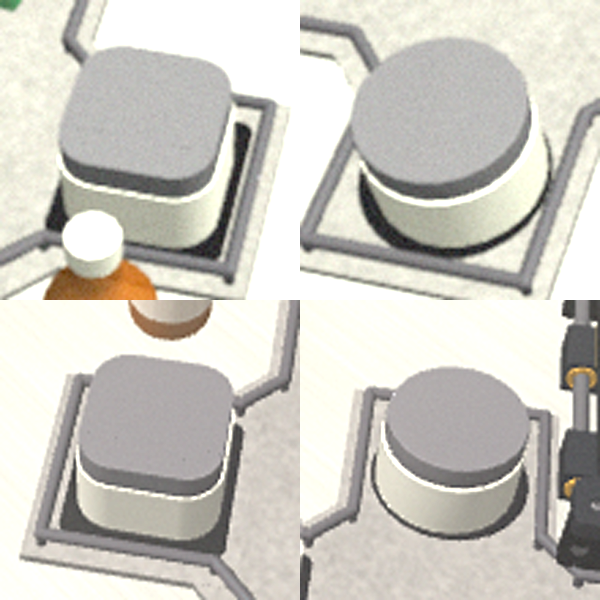

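Both jars look well centred. The scene view shows slightly more black beyond the round jar on its outer side, so I'll measure its offset from the mark.

```bash
python3 - <<'E'
from h import *
from scipy.optimize import least_squares
for n in('scene','side'):
    c=cam(n);f=c['frame'].max(2); u=proj(c,np.r_[tow((0,130))[0],.006])[0]
    d=np.hypot(*(np.indices(f.shape)[::-1]-u[:,None,None])); th=45 if n=='scene' else 65
    k=((f<th)&(d<60)).astype(np.uint8); k=cv2.morphologyEx(k,cv2.MORPH_CLOSE,np.ones((2,2)))
    cs,_=cv2.findContours(k,cv2.RETR_LIST,cv2.CHAIN_APPROX_NONE); h=np.vstack([x[:,0] for x in cs if len(x)>15])
    q=topl(ray(c,h,.006)); q=q[np.hypot(q[:,0],q[:,1]-130)<58]
    if len(q)<20: print(n,len(q),np.percentile(f[d<50],[1,5,20])); continue
    ang=np.degrees(np.arctan2(q[:,1]-128,q[:,0])); r=np.hypot(q[:,0],q[:,1]-128)
    # per 10deg bin: inner radius (jar base) and outer radius (mark)
    fit=lambda p,r0: least_squares(lambda v:np.hypot(p[:,0]-v[0],p[:,1]-v[1])-r0,[0,128],loss='soft_l1').x.round(1)
    I=[];O=[]
    for b in range(-180,180,6):
        s=(ang>=b)&(ang<b+6)
        if s.sum()>1 and np.ptp(r[s])>2: O.append(q[s][r[s].argmax()]);I.append(q[s][r[s].argmin()])
    print(n,len(O),'mark',fit(np.array(O),51.5),'base',fit(np.array(I),46),'angs',np.percentile(ang,[0,25,50,75,100]).round())
E
```

```text
scene 24 mark [  0.7 128.8] base [-14.9 123.7] angs [ 12.  43.  75. 123. 179.]
side 38 mark [  1.8 127.3] base [  5.5 166.3] angs [-180. -116.  -44.   19.  179.]
```

```bash
python3 -c "
from h import *
print(manip.hand_in(), manip.read_state()['time_s'])"
```

```text
the job is handed in; nothing more can be done
the job is handed in; nothing more can be done
```

The jars are swapped and the job is handed in, at about 27 s of the 58 s allowed. I slid both along the channels with the fingers above the rails: square jar to the drain pocket, round jar to the round mark, then square jar to the square mark.

Last checks, in the plate frame:
- **Square jar:** it measured about (-128.6, 1) mm, turned by less than 1° from square. The scene camera put the mark at (-128, -0.6) mm, so it is within about 2 mm. The side camera could not find that mark.
- **Round jar:** it measured about (-1.3, 127) mm against a mark at about (1.2, 128) mm. That is roughly 3 mm off centre, with 5.5 mm of black margin all round, so I left it. My separate fit of the jar's base outline failed, so this figure comes from the lid position.
- **Accuracy:** the two cameras disagreed by 1–3 mm on these positions.
- **Everything else:** both lids are on in the last pictures. The flacon, bottle and tin look untouched by eye in the wider pictures up to about 21 s. I did not measure their positions or check them again after the last pushes. The arm ended clear, about 13 cm above the bench.

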